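# Bed a round flask into its sprung transit case

## Robot

A 6-joint arm with a two-finger parallel gripper is mounted at the origin on the work surface. World frame = base frame: x ahead of the robot, y to its left, z up, the work surface at z = 0. Lengths are in m, angles in rad, forces in N, time in s.
With the tool pointing down it reaches from about 0.375 to 0.975 m from the base axis. Payload 3.8 kg.
Tool frame: the origin (TCP) lies where the fingers leave the gripper's body, on its centre line; the fingertips stand 73 mm ahead of it and the grasp point (between the pads) lies 54 mm ahead of it; z points along the fingers, y is the line along which they close (so a half turn about z gives the same grasp; the last joint's range is limited). The gripper opens to 85 mm and grips with 20 to 120 N. Pads are 22 mm wide; open, the fingers measure 114 mm over their backs; the gripper's body (76 mm by 85 mm) begins 54 mm behind the grasp point. The pads swing forward as they close: fully open they stand 13 mm farther back than shut.
Start: joints at [1.236, 0.264, 1.604, -0, 1.274, -0.037], TCP at [0.198, 0.645, 0.304] pointing down, gripper open.
Joint ranges: [-2.63, 2.63], [-0.94, 2.18], [0.31, 2.57], [-1.31, 4.45], [0, 2.66], [-2.55, 2.55]. Speed limits (rad/s): [2.57, 2.57, 3.14, 3.14, 3.14, 3.14].

## Interface

Orientations are given as a rotation vector (axis times angle).
In Python, from workcell import read_state, viewer, bot gives the robot as it stands.
- The arm moves only by the tool jog_arm, never from a script. Its argument "increments" is a list that holds one entry, the list of rows, each a list of 7 numbers: the shift along the tool's x, y, z in units of 30 mm (1.0 is 30 mm), then the turn, a rotation vector about the tool's x, y, z in units of 6 degrees (1.0 is 6 degrees), then the opening, from -1 (shut) to 1 (fully open). A call has exactly 5 rows; each row shifts and turns the commanded pose from where the row before left it, along the tool's axes as they then stand; what a row does not reach is not made up. A row lasts 1/12 s, in which the tool goes at most 41.7 mm and 7.16 degrees, less where a joint would pass 70% of its speed; a pose out of reach is approached as far as the arm can. A call is refused whole if a number of a shift passes 1 or a number of a turn 1, either way. A call with a gripper value outside its range is refused whole. The fingers move at their own pace and stop on an object; "force" is the grip in N (left out, the last holds). Time passes only in rows, so rows that do not move let the fingers close, or fill a call up. It gives the time, the measured TCP pose, the force, the opening and the grip force at its end, in the units of the state.
- read_state(): the state, without advancing time (a new reading comes with each control period).
- viewer.read_camera(name): name is "side" or "top"; returns (picture, depth): 384x512x3 uint8, blue, green, red; 384x512 float32, m along the optical axis (not along the pixel's ray), 0 where there is no reading.
- viewer.camera_params(name): a dict with "fx", "fy", "cx", "cy" (pixels), "R" (3x3) and "t" (3): a world point X has camera coordinates R X + t. Camera axes: x right, y down, z forward; pixel columns grow to the right and rows downward; lengths in m; the calibration is good to about 2 mm. A picture is of the moment at which its call begins. camera_params takes no time and is no camera call.
- bot.finish_job(): hands the job in; it is judged then, once.
The state is a dict: "time": time; "q": joint angles; "joint_vel": joint speeds; "joint_torque": joint torques, N m; "tool_pos": TCP position; "tcp_rot": TCP orientation; "wrist_force": force on the tool from outside, world axes, zero at the start; "torque": the same for the moment, N m; "width": opening from 0.0 (shut) to 1.0 (fully open); "grip_force": force on a finger pad.
Only numpy, scipy, OpenCV 4.12 (cv2) and the standard library are available. Lean on these libraries where they do the work, as an engineer would, in place of code of your own. Each camera call takes 0.05 s, during which the arm holds its last target. There are 200 camera calls.

## Task

Lift the plywood case's lid by its bar handle until it rests open on its stop. Then take the round glass flask from its cork ring, keep it upright, set it in the sprung ring inside the case and press it down until the ring is on its bottom stop. Finish while still holding the flask pressed down there, with the lid open and everything else on the table left where it is.

Things in the scene. Friction and masses are not known exactly. Their poses are not given: they have to be found in the camera images.
- lid (a joint): hinge angle of the plywood case's lid, rad: 0 shut, grows as it opens, 1.85 resting on its stop (leaning back 16 degrees past upright). Lid 165 mm (across the hinge) x 300 mm x 10 mm, 0.45 kg, free hinge: it falls shut if let go before upright and stays open on its stop by its own weight.
- lid_bar (a point): middle of the lid's pull handle: a round steel bar 12 mm thick, 100 mm long, parallel to the hinge, held by an arm at each end 40 mm in front of the lid's front edge and of the case's front wall, at the middle of the lid's thickness; the gap behind it is open, 34 mm. Site axes (turn with the lid): y along the bar and hinge, x from the bar to the hinge line. With the lid shut the bar is 140 mm above the table.
- lid_hinge (a point): point on the lid's hinge side in the middle of the lid's thickness (5 mm above the hinge line), 205 mm from lid_bar along the point's x; y runs along the hinge axis. Lid opening swings the bar up and over about the hinge line.
- case: plywood transit case with metal corners, fixed to the table; origin under its centre, z up, y along the hinge, x from the handle side to the hinge side. Outside 165 (x) x 300 (y) x 135 mm high, walls 6 mm, floor 5 mm; a 18 mm thick, 95 mm high grey pad against each end wall (y). The hinge line is at x = 82.5 mm, z = 135.5 mm.
- ring_top (a point): centre of the upper face of the sprung ring in the case (moves with the ring), z up. Black ring, 80 mm outside, 56 mm hole, 8 mm thick, carried on three coil springs; upper face 35.4 mm above the table at rest. Three fixed guide pins stand around it 47 mm from its axis, 8 mm higher than the ring at rest. The round flask sits in it with its lowest point 13 mm below the ring's upper face.
- ring (a joint): how far the sprung ring is pressed down, m: 0 at rest, 0.012 on its bottom stop. It takes about 5 N to start moving and 15 N at the stop; the flask's own weight does not move it.
- flask_mid (a point): point on the axis of the round flask, half-way up (59 mm above its lowest point); z along its axis to the neck. Amber glass flask with a ball-shaped body 72 mm across, a plain neck 26 mm across from 70 to 114 mm above the lowest point, and a cork stopper 22 mm across, up to 118 mm. About 0.22 kg. It stands upright, loose in a cork ring.
- cork_ring: fixed cork ring stand that carries the round flask at the start, 92 mm across, hole 48 mm, 30 mm tall; origin under its centre.
- cone_flask: conical glass flask with a flat foot 72 mm across, 94 mm tall, upright; origin under its middle; to be left alone
- bust: small dark metal bust on a 60 mm square marble foot, 98 mm tall; origin under its middle; to be left alone
- tape_measure: tape measure, 68 x 36 x 62 mm; origin under its middle; to be left alone
- tape_roll: roll of paper tape lying flat, 80 mm across, 48 mm tall; origin under its middle; to be left alone
- brush: dusting brush lying on the table, about 0.2 m long; origin on its underside; to be left alone
- jar: closed jar, 64 mm across, 80 mm tall; origin under its middle; to be left alone
- clamp_block: two stacked wooden blocks, 100 x 45 x 55 mm; origin under its middle; to be left alone
There are look-alikes about, which are no part of the job. Leave any green or pink look-alike of the part that bears flask_mid alone.

How it is judged:
On the way:
1. the lid rests open on its stop, with the flask not yet in the case (value of joint lid above 1.75 rad and contact force between flask and ring below 0.1 N), for 0.3 s.
At the end, for the whole second after the job is handed in: Lid open past 1.75 rad; the round flask sits in the sprung ring (axis within 10 mm of the ring's, upright within 0.2 rad, still) and the robot holds it pressed down on it, ring at least 9 of its 12 mm down, flask pushing on the ring with more than 7 N and touching neither case nor lid (value of joint lid above 1.75 rad and value of joint ring above 0.009 m and horizontal distance between flask_mid and ring_top below 0.01 m and angle between flask_mid's own z axis and vertical below 0.2 rad and contact force between flask and ring above 7 N and linear speed of flask below 0.02 m/s and contact force between flask and case below 0.5 N and contact force between flask and lid below 0.5 N and contact force between any of the fingers, the arm and flask above 3 N); the arm keeps its last pose, push and grip.
It fails at once if the round flask is tipped over (more than 0.7 rad) (angle between flask_mid's own z axis and vertical above 0.7 rad).
It fails at once if a bystander is displaced by more than 30 mm or tipped (distance of any of cone_flask, bust, tape_measure, tape_roll, brush, jar, clamp_block from where it was at the start of the episode above 0.03 m or angle between any of cone_flask, bust, jar's own z axis and vertical above 0.6 rad).
It also fails if it takes over 61 s, if anything falls off the work surface, if the arm or the gripper's body presses on something with over 40 N, if the wrist force passes 120 N, or if a joint passes its speed limit or range.

## Working session

There is one attempt and no reset: what is moved stays moved. The work goes in short steps, Python scripts to look and compute and a tool call to move; the robot and the scene stay as the last step left them, time stands still between calls to the robot, and variables do not carry over. Pictures are saved under pics/ and viewed, at most 10 in all, crops included, and the job is handed in when it is done.

Besides the shell and the picture viewer there is one more tool, called after ">>>" by a JSON object that holds its "op" and its "data". jog_arm: Moves the arm, as the interface text tells. Its arguments: {"type":"object","properties":{"increments":{"type":"array","items":{"type":"array","items":{"type":"array","items":{"type":"number"}}}},"force":{"type":"number"}},"required":["increments"]}

```bash
mkdir -p pics; cat > h.py <<'E'
import numpy as np, cv2
from workcell import read_state, viewer, bot
from scipy.spatial.transform import Rotation as R
def grab(n,name=None):
    p,d=viewer.read_camera(n); 
    if name: cv2.imwrite(f'pics/{name}.png',p)
    np.savez(f'{n}.npz',p=p,d=d); return p,d
def w(n,u,v,z=None):
    """pixel->world by depth, or at plane height z"""
    c=viewer.camera_params(n); d=np.load(f'{n}.npz')['d']
    r=np.array([(u-c['cx'])/c['fx'],(v-c['cy'])/c['fy'],1.]); Rm=np.array(c['R']);t=np.array(c['t'])
    o=-Rm.T@t; k=Rm.T@r
    s=(z-o[2])/k[2] if z is not None else d[int(round(v)),int(round(u))]
    return o+s*k
E
python3 - <<'E'
from h import *
a,_=grab('side'); b,_=grab('top')
cv2.imwrite('pics/s0.png',cv2.resize(a,(800,600))); cv2.imwrite('pics/t0.png',cv2.resize(b,(800,600)))
s=read_state(); print(s); 
for n in('side','top'):print(viewer.camera_params(n))
E
```

```text
{'time': 0.1, 'q': array([ 1.23609742e+00,  2.64685872e-01,  1.60526804e+00,  9.43522485e-06,
        1.27369335e+00, -3.69088695e-02]), 'joint_vel': array([-0.00054465, -0.00234382, -0.0017288 ,  0.00125445,  0.00141729,
        0.00121341]), 'joint_torque': array([-1.50385804e-04, -5.16705859e+01, -3.68595314e+01, -4.91909191e-05,
        6.13586133e-03, -1.88143883e-05]), 'tool_pos': array([0.19788364, 0.64479517, 0.30266441]), 'tcp_rot': array([-0.46598747, -3.10644646,  0.00316882]), 'wrist_force': array([-0.42330593,  0.10556005,  0.58099977]), 'torque': array([-0.05486509,  0.03671358,  0.04435529]), 'grip_force': 0.0, 'width': 0.9991214769066058}
{'fx': 489.21605169315814, 'fy': 489.21605169315814, 'cx': 256.8939016217308, 'cy': 184.19045412297748, 'R': array([[ 7.27917557e-01, -6.85664655e-01,  1.05432389e-04],
       [-3.69679221e-01, -3.92589559e-01, -8.42146491e-01],
       [ 5.77471474e-01,  6.12974240e-01, -5.39248808e-01]]), 't': array([-0.48520861,  0.25481257,  1.1304923 ])}
{'fx': 389.38694684653115, 'fy': 389.38694684653115, 'cx': 253.783778850813, 'cy': 188.02367803074583, 'R': array([[ 0.02418544, -0.99970403, -0.0026313 ],
       [-0.99036357, -0.02360028, -0.13646619],
       [ 0.1363637 ,  0.00590644, -0.99064123]]), 't': array([-0.0927373 ,  0.55565149,  1.12746735])}
```

View pics/s0.png

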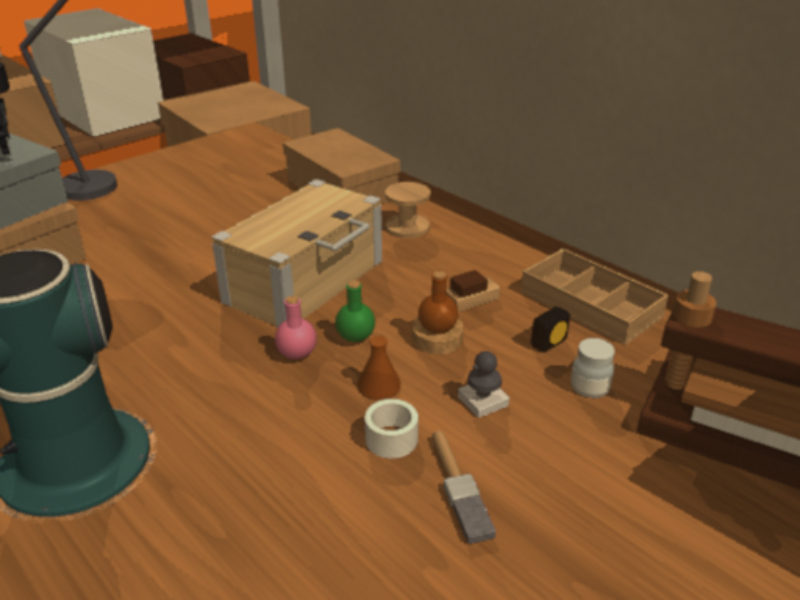

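View pics/t0.png

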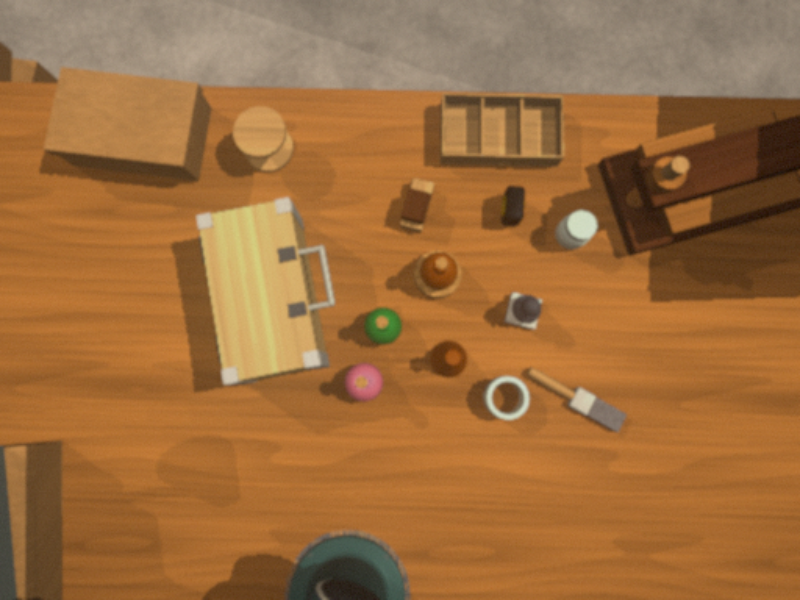

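The side and top views show the shut case with its bar at top px (322..332, 248..303), the amber flask on its cork ring at (438,272), the green decoy at (383,325) and the pink one at (364,382). The tape roll, bust and cone flask stand to the right of these.

```bash
python3 - <<'E'
from h import *
k=1.5625
def P(l,u,v,z=None): print(l,w('top',u/k,v/k,z).round(4), w('top',u/k,v/k).round(4))
P('bar end L',323,248,.14);P('bar endR',332,305,.14)
for l,u,v in [('c1',198,214),('c2',290,200),('c3',323,365),('c4',224,383)]:P(l,u,v,.1405)
P('stopper',440,262,.14);P('green',382,322,.14);P('pink',362,383,.14);P('cone',452,357,.094);P('bust',528,306,.09);P('tm',514,203,.06);P('clamp',417,205,.05)
P('box',200,130);P('spool',262,133)
p=np.load('top.npz')['p']; cv2.imwrite('pics/t1.png',cv2.resize(p[110:270,115:325],(800,600),interpolation=cv2.INTER_CUBIC)[:, :])
E
```

```text
bar end L [0.6221 0.0518 0.14  ] [0.6226 0.052  0.1378]
bar endR [0.5213 0.032  0.14  ] [0.521  0.0317 0.1421]
c1 [0.6784 0.2766 0.1405] [7.157e-01 3.249e-01 4.000e-04]
c2 [0.7079 0.1141 0.1405] [ 0.7505  0.1417 -0.0045]
c3 [0.4171 0.0433 0.1405] [0.4183 0.0517 0.0731]
c4 [0.3824 0.2116 0.1405] [0.3825 0.2105 0.1443]
stopper [ 0.6019 -0.155   0.14  ] [ 0.6023 -0.1552  0.1378]
green [ 0.4937 -0.056   0.14  ] [ 0.4957 -0.0553  0.1174]
pink [ 0.3881 -0.0246  0.14  ] [ 0.3879 -0.0232  0.1164]
cone [ 0.4378 -0.1821  0.094 ] [ 0.4379 -0.1824  0.0905]
bust [ 0.5338 -0.3198  0.09  ] [ 0.5327 -0.3179  0.0992]
tm [ 0.7357 -0.3004  0.06  ] [ 0.7347 -0.2997  0.0636]
clamp [ 0.7303 -0.1148  0.05  ] [ 0.7292 -0.1147  0.0538]
box [0.8786 0.3207 0.0354] [0.8786 0.3207 0.0354]
spool [0.8542 0.1841 0.0864] [0.8542 0.1841 0.0864]
```

View pics/t1.png

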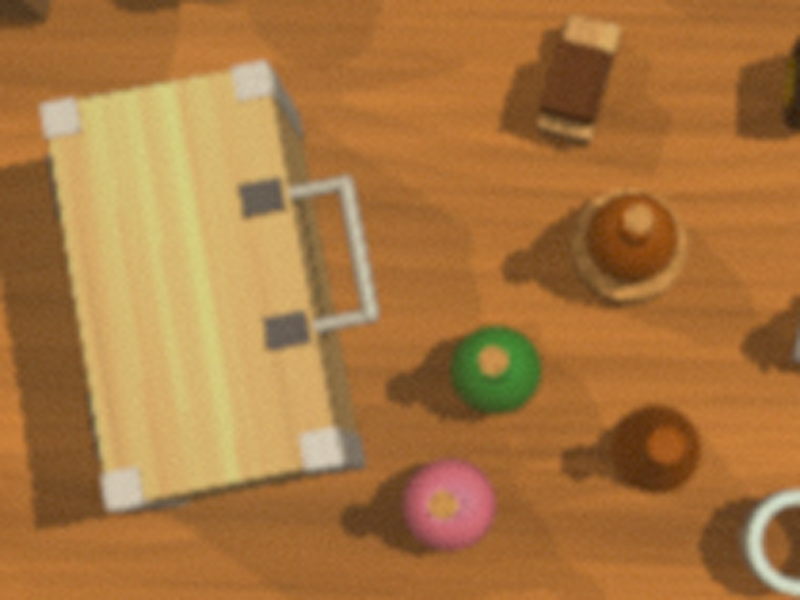

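```bash
cat >> h.py <<'E'
def axes(): 
    s=read_state(); return np.array(s['tool_pos']),R.from_rotvec(s['tcp_rot'])
def plan(pos,ydir=None):
    """units to reach tcp pos (30mm, current tool axes) and yaw (6deg units about tool z) with tool down, y along ydir (or as is)"""
    p,r=axes(); M=r.as_matrix()
    print('z axis',M[:,2].round(3),'yaxis',M[:,1].round(3),'shift u',(M.T@(np.array(pos)-p)/.03).round(2))
    if ydir is not None:
        for sg in(1,-1):
            y=sg*np.array([*ydir[:2],0]);y/=np.linalg.norm(y); z=np.array([0,0,-1.]); T=np.c_[np.cross(y,z),y,z]
            print('turn u',(R.from_matrix(M.T@T).as_rotvec()/np.radians(6)).round(2), 'shift in target axes',(T.T@(np.array(pos)-p)/.03).round(2))
E
python3 - <<'E'
from h import *
f=lambda u,v,z:w('top',115+u/3.81,110+v/3.75,z)
C=[f(u,v,.14) for u,v in((41,103),(268,62),(343,462),(108,510))]
B=[f(u,v,.14) for u,v in((348,180),(372,318))]
for x in C+B: print(x.round(4))
print('edge dirs',[np.degrees(np.arctan2(*(a-b)[1::-1])).round(1) for a,b in((C[0],C[3]),(C[1],C[2]),(C[0],C[1]),(C[3],C[2]),(B[0],B[1]))])
c=sum(C)/4; print('centre',c, 'bar',sum(B)/2,'flask',f(637,221,.138))
bd=(C[0]-C[3])+(C[1]-C[2])+(B[0]-B[1]); bd/=np.linalg.norm(bd)
yd=np.array([-bd[1],bd[0],0]); print('hinge dir',yd)
b=sum(B)/2; print('from lid',c-yd*.1225)
p=.5*b+.5*(c-yd*.1225);p[2]=.304
print('bar est',p)
plan(p,yd)
E
```

```text
[0.6771 0.2793 0.14  ]
[0.7123 0.1151 0.14  ]
[0.4181 0.048  0.14  ]
[0.3801 0.2116 0.14  ]
[0.6241 0.0529 0.14  ]
[0.5224 0.0316 0.14  ]
edge dirs [np.float64(12.8), np.float64(12.9), np.float64(102.1), np.float64(103.1), np.float64(11.8)]
centre [0.5468776  0.16353233 0.14      ] bar [0.5732618  0.04222967 0.14      ] flask [ 0.59882261 -0.15683489  0.138     ]
hinge dir [-0.21985448  0.97553268  0.        ]
from lid [0.57380978 0.04402958 0.14      ]
bar est [0.57353579 0.04312962 0.304     ]
z axis [-0.001 -0.002 -1.   ] yaxis [ 0.293  0.956 -0.002] shift u [-1.786e+01 -1.550e+01 -1.000e-02]
turn u [-0.02 -0.01 -4.96] shift in target axes [ -7.81 -22.32  -0.04]
turn u [-1.000e-02  3.000e-02  2.504e+01] shift in target axes [ 7.81 22.32 -0.04]
```

>>> {"op": "jog_arm", "data": {"increments": [[[-0.6,-1,0,0,0,-1,-0.3],[-0.6,-1,0,0,0,-1,-0.3],[-0.5,-1,0,0,0,-1,-0.3],[-0.5,-1,0,0,0,-1,-0.3],[-0.5,-1,0,0,0,-1,-0.3]]], "force": 30}}

```text
time: 0.52
tool_pos: [0.2643, 0.4876, 0.3031]
tcp_rot: [0.364, -3.119, 0.002]
wrist_force: [-0.1, 0.1, 0.2]
width: 0.352
grip_force: 0.0
```

>>> {"op": "jog_arm", "data": {"increments": [[[-0.3,-1,0,0,0,0,-0.3],[-0.3,-1,0,0,0,0,-0.3],[-0.3,-1,0,0,0,0,-0.3],[-0.3,-1,0,0,0,0,-0.3],[-0.3,-1,0,0,0,0,-0.3]]]}}

```text
time: 0.93
tool_pos: [0.3423, 0.3518, 0.3034]
tcp_rot: [0.354, -3.121, 0.001]
wrist_force: [0.8, 0.1, -0.4]
width: 0.35
grip_force: 0.0
```

>>> {"op": "jog_arm", "data": {"increments": [[[-0.3,-1,0,0,0,0,-0.3],[-0.3,-1,0,0,0,0,-0.3],[-0.3,-1,0,0,0,0,-0.3],[-0.3,-1,0,0,0,0,-0.3],[0,0,0,0,0,0,-0.3]]]}}

```text
time: 1.35
tool_pos: [0.4058, 0.2405, 0.3035]
tcp_rot: [-0.347, 3.122, -0.004]
wrist_force: [0.7, -0.3, -1.2]
width: 0.349
grip_force: 0.0
```

```bash
python3 - <<'E'
from h import *
s=read_state();print(s['time'],s['tool_pos'],s['width'],s['wrist_force'],s['q'])
plan([.5735,.043,.194],[-.22,.9755])
E
```

```text
1.35 [0.40575674 0.24054133 0.30354329] 0.3491504026698386 [ 0.73921977 -0.30735424 -1.23379785] [ 0.48387156 -0.12784034  2.02151145 -0.0028157   1.24844726 -1.30767803]
z axis [ 0.001 -0.003 -1.   ] yaxis [-0.22   0.976 -0.003] shift u [-4.01 -7.64  3.67]
turn u [-0.03  0.   -0.  ] shift in target axes [-4.01 -7.65  3.65]
turn u [ 0.    0.04 30.  ] shift in target axes [4.01 7.65 3.65]
```

>>> {"op": "jog_arm", "data": {"increments": [[[-0.5,-0.95,0,0,0,0,-0.3],[-0.5,-0.95,0,0,0,0,-0.3],[-0.5,-0.95,0,0,0,0,-0.3],[-0.5,-0.95,0,0,0,0,-0.3],[-0.5,-0.95,0,0,0,0,-0.3]]]}}

```text
time: 1.77
tool_pos: [0.5095, 0.1216, 0.3035]
tcp_rot: [0.354, -3.121, -0.0]
wrist_force: [0.3, 0.5, 0.6]
width: 0.346
grip_force: 0.0
```

>>> {"op": "jog_arm", "data": {"increments": [[[-0.5,-0.95,0,0,0,0,-0.3],[-0.5,-0.95,0.3,0,0,0,-0.3],[-0.5,-0.95,0.7,0,0,0,-0.3],[0,0,0,0,0,0,-0.3],[0,0,0,0,0,0,-0.3]]]}}

```text
time: 2.18
tool_pos: [0.5715, 0.0483, 0.2715]
tcp_rot: [0.349, -3.117, -0.001]
wrist_force: [0.6, -0.0, 0.8]
width: 0.349
grip_force: 0.0
```

```bash
python3 - <<'E'
from h import *
a,_=grab('side'); b,_=grab('top')
x=cv2.resize(a[90:240,120:320],(533,400));y=cv2.resize(b[100:250,110:310],(533,400))
cv2.imwrite('pics/g0.png',cv2.resize(np.vstack([x,y]),(400,600)))
plan([.5735,.043,.194],[-.22,.9755]); print(axes()[0])
E
```

```text
z axis [-0.001  0.001 -1.   ] yaxis [-0.224  0.975  0.001] shift u [-0.02 -0.24  2.65]
turn u [ 0.01 -0.01  0.04] shift in target axes [-0.01 -0.23  2.65]
turn u [ 2.000e-02  1.000e-02 -2.996e+01] shift in target axes [0.01 0.23 2.65]
[0.57152174 0.04977527 0.27349281]
```

View pics/g0.png

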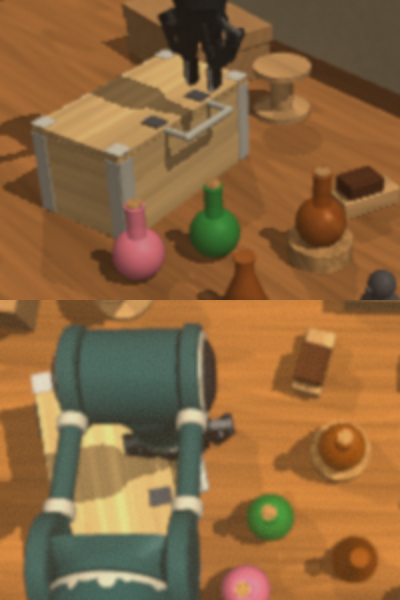

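The gripper is above the bar, with the fingers at crop (200,75) over the handle at (200,115). Descending around it.

>>> {"op": "jog_arm", "data": {"increments": [[[0,-0.2,0.3,0,0,0,-0.3],[0,0,0.5,0,0,0,-0.3],[0,0,0.4,0,0,0,-0.3],[0,0,0.4,0,0,0,-0.3],[0,0,0,0,0,0,-0.3]]]}}

```text
time: 2.7
tool_pos: [0.5712, 0.0438, 0.2226]
tcp_rot: [0.355, -3.116, -0.001]
wrist_force: [-0.1, 0.3, 0.3]
width: 0.348
grip_force: 0.0
```

>>> {"op": "jog_arm", "data": {"increments": [[[0,0,0.3,0,0,0,-0.3],[0,0,0.3,0,0,0,-0.3],[0,0,0.3,0,0,0,-0.3],[0,0,0.1,0,0,0,-0.3],[0,0,0,0,0,0,-0.3]]]}}

```text
time: 3.12
tool_pos: [0.5726, 0.0433, 0.1944]
tcp_rot: [0.354, -3.119, -0.0]
wrist_force: [0.1, -0.4, 0.2]
width: 0.35
grip_force: 0.0
```

>>> {"op": "jog_arm", "data": {"increments": [[[0,0,0,0,0,0,-1],[0,0,0,0,0,0,-1],[0,0,0,0,0,0,-1],[0,0,0,0,0,0,-1],[0,0,0,0,0,0,-1]]], "force": 30}}

```text
time: 3.53
tool_pos: [0.5734, 0.044, 0.1961]
tcp_rot: [-0.354, 3.121, 0.002]
wrist_force: [-0.5, 5.5, -0.9]
width: 0.127
grip_force: 29.3
```

```bash
python3 - <<'E'
from h import *
s=read_state();print(s['width'],s['grip_force'],s['wrist_force'],s['torque']); plan([.5735,.043,.194],[-.22,.9755]); print(axes()[0])
# arc targets for TCP relative to shut pose in tool axes (y toward hinge, z down), row-wise increments
r=np.hypot(.205,.0045); a0=np.arctan2(.0045,.205)
th=np.linspace(0,1.85,24); y=.205-r*np.cos(th+a0); z=r*np.sin(th+a0)-.0045
print(np.c_[th[1:],np.diff(y)/.03,-np.diff(z)/.03,].round(2).tolist())
E
```

```text
0.12666423454512163 29.324048459529877 [-0.51976841  5.48152264 -0.88533919] [ 0.80576909  0.11613269 -0.04416996]
z axis [ 0.     0.001 -1.   ] yaxis [-0.224  0.975  0.001] shift u [ 0.   -0.03  0.07]
turn u [0.01 0.   0.04] shift in target axes [ 0.   -0.03  0.07]
turn u [-1.000e-02  2.000e-02 -2.996e+01] shift in target axes [-0.    0.03  0.07]
[0.57338556 0.0440429  0.19608971]
[[0.08, 0.03, -0.55], [0.16, 0.08, -0.54], [0.24, 0.12, -0.54], [0.32, 0.16, -0.52], [0.4, 0.21, -0.51], [0.48, 0.25, -0.49], [0.56, 0.28, -0.47], [0.64, 0.32, -0.45], [0.72, 0.36, -0.42], [0.8, 0.39, -0.39], [0.88, 0.42, -0.36], [0.97, 0.45, -0.32], [1.05, 0.47, -0.28], [1.13, 0.49, -0.25], [1.21, 0.51, -0.21], [1.29, 0.52, -0.16], [1.37, 0.54, -0.12], [1.45, 0.54, -0.08], [1.53, 0.55, -0.03], [1.61, 0.55, 0.01], [1.69, 0.55, 0.05], [1.77, 0.54, 0.1], [1.85, 0.53, 0.14]]
```

>>> {"op": "jog_arm", "data": {"increments": [[[0,0.03,-0.55,0,0,0,-1],[0,0.08,-0.54,0,0,0,-1],[0,0.12,-0.54,0,0,0,-1],[0,0.16,-0.52,0,0,0,-1],[0,0.21,-0.51,0,0,0,-1]]]}}

```text
time: 3.95
tool_pos: [0.5693, 0.0612, 0.2758]
tcp_rot: [0.354, -3.122, -0.0]
wrist_force: [0.8, 5.1, -6.0]
width: 0.127
grip_force: 29.1
```

>>> {"op": "jog_arm", "data": {"increments": [[[0,0,0,0,0,0,-1],[0,0,0,0,0,0,-1],[0,0,0,0,0,0,-1],[0,0,0,0,0,0,-1],[0,0,0,0,0,0,-1]]]}}

```text
time: 4.37
tool_pos: [0.5694, 0.0608, 0.2751]
tcp_rot: [0.354, -3.121, -0.0]
wrist_force: [1.6, 2.5, -4.6]
width: 0.124
grip_force: 29.5
```

>>> {"op": "jog_arm", "data": {"increments": [[[0,0.25,-0.49,0,0,0,-1],[0,0.28,-0.47,0,0,0,-1],[0,0.32,-0.45,0,0,0,-1],[0,0.36,-0.42,0,0,0,-1],[0,0.39,-0.39,0,0,0,-1]]]}}

```text
time: 4.78
tool_pos: [0.5589, 0.1069, 0.344]
tcp_rot: [-0.353, 3.121, -0.005]
wrist_force: [0.9, -4.1, 0.0]
width: 0.126
grip_force: 29.2
```

>>> {"op": "jog_arm", "data": {"increments": [[[0,0.42,-0.36,0,0,0,-1],[0,0.45,-0.32,0,0,0,-1],[0,0.47,-0.28,0,0,0,-1],[0,0.49,-0.25,0,0,0,-1],[0,0.51,-0.21,0,0,0,-1]]]}}

```text
time: 5.2
tool_pos: [0.543, 0.1762, 0.3883]
tcp_rot: [-0.353, 3.118, -0.003]
wrist_force: [1.6, -1.6, 3.6]
width: 0.126
grip_force: 30.7
```

```bash
python3 - <<'E'
from h import *
# where the arc says the TCP should be at theta=1.21
r=np.hypot(.205,.0045); a0=np.arctan2(.0045,.205);yd=np.array([-.22,.9755,0])
for th in(1.21,1.61,1.85):
  t=np.array([.5734,.044,.1961])+yd*(.205-r*np.cos(th+a0)); t[2]+=r*np.sin(th+a0)-.0045
  print(th,t); plan(t)
print(axes()[0])
E
```

```text
1.21 [0.54329492 0.17748868 0.38498987]
z axis [ 0.004 -0.002 -1.   ] yaxis [-0.224  0.975 -0.002] shift u [-0.02  0.04  0.11]
1.61 [0.52554313 0.25620172 0.39626611]
z axis [ 0.004 -0.002 -1.   ] yaxis [-0.224  0.975 -0.002] shift u [-0.03  2.73 -0.27]
1.85 [0.51491922 0.30330911 0.38742126]
z axis [ 0.004 -0.002 -1.   ] yaxis [-0.224  0.975 -0.002] shift u [-0.03  4.34  0.02]
[0.54304192 0.1762256  0.38833874]
```

>>> {"op": "jog_arm", "data": {"increments": [[[0,0.52,-0.13,0,0,0,-1],[0,0.54,-0.09,0,0,0,-1],[0,0.54,-0.05,0,0,0,-1],[0,0.55,-0.03,0,0,0,-1],[0,0.55,0.01,0,0,0,-1]]]}}

```text
time: 5.62
tool_pos: [0.5247, 0.2564, 0.3978]
tcp_rot: [-0.354, 3.117, 0.002]
wrist_force: [0.6, -1.4, 3.8]
width: 0.119
grip_force: 32.5
```

>>> {"op": "jog_arm", "data": {"increments": [[[0,0.5,0.05,0,0,0,-1],[0,0.5,0.1,0,0,0,-1],[0,0.4,0.1,0,0,0,-1],[0,0.2,0.05,0,0,0,-1],[0,0,0,0,0,0,-1]]]}}

```text
time: 6.03
tool_pos: [0.5139, 0.3037, 0.3873]
tcp_rot: [-0.356, 3.118, 0.002]
wrist_force: [0.4, 1.8, 6.6]
width: 0.127
grip_force: 33.5
```

>>> {"op": "jog_arm", "data": {"increments": [[[0,0,0,0,0,0,-0.1],[0,0,0,0,0,0,-0.1],[0,0,0,0,0,0,-0.1],[0,0,-0.3,0,0,0,-0.1],[0,0,-0.5,0,0,0,-0.1]]]}}

```text
time: 6.45
tool_pos: [0.5132, 0.3012, 0.4065]
tcp_rot: [0.353, -3.117, 0.003]
wrist_force: [0.1, -0.3, -0.1]
width: 0.45
grip_force: 0.0
```

>>> {"op": "jog_arm", "data": {"increments": [[[0,0,-0.6,0,0,0,-0.1],[0,0,-0.8,0,0,0,-0.1],[0,-0.9,0,0,0,0,-0.1],[0,-1,0,0,0,0,-0.1],[0,-1,0,0,0,0,-0.1]]]}}

```text
time: 6.87
tool_pos: [0.5336, 0.2164, 0.4518]
tcp_rot: [-0.356, 3.12, 0.001]
wrist_force: [1.0, -1.2, -0.0]
width: 0.451
grip_force: 0.0
```

>>> {"op": "jog_arm", "data": {"increments": [[[0,-1,0,0,0,0,-0.1],[0,-1,0,0,0,0,-0.1],[-0.1,-1,0.3,0,0,0,-0.1],[-0.1,-1,0.3,0,0,0,-0.1],[-0.1,-1,0.3,0,0,0,-0.1]]]}}

```text
time: 7.28
tool_pos: [0.5761, 0.0711, 0.4241]
tcp_rot: [-0.353, 3.121, 0.0]
wrist_force: [-0.2, -0.6, 0.2]
width: 0.448
grip_force: 0.0
```

>>> {"op": "jog_arm", "data": {"increments": [[[0,-1,0,0,0,0,-0.1],[0,-1,0.3,0,0,0,-0.1],[-0.1,-1,0.3,0,0,0,-0.1],[-0.1,-1,0.3,0,0,0,-0.1],[-0.1,-1,0.3,0,0,0,-0.1]]]}}

```text
time: 7.7
tool_pos: [0.6183, -0.0732, 0.3877]
tcp_rot: [-0.353, 3.122, 0.0]
wrist_force: [-0.0, 0.3, -0.0]
width: 0.45
grip_force: 0.0
```

```bash
python3 - <<'E'
from h import *
b,_=grab('top'); a,_=grab('side')
cv2.imwrite('pics/t2.png',np.vstack([cv2.resize(b[110:270,115:325],(600,400)),cv2.resize(a[90:240,120:330],(600,200))]))
s=read_state();print(s['time'],s['wrist_force']); print(axes()[0]);plan([.599,-.157,.169],[-.22,.9755]); 
E
```

```text
7.8 [-0.9302006   0.92018763 -0.77479171]
[ 0.61821982 -0.0755245   0.38526408]
z axis [-0.004 -0.001 -1.   ] yaxis [-0.219  0.976 -0.   ] shift u [ 1.19 -2.51  7.21]
turn u [-0.   -0.04 -0.01] shift in target axes [ 1.22 -2.51  7.21]
turn u [-6.000e-02  1.000e-02  2.999e+01] shift in target axes [-1.22  2.51  7.21]
```

View pics/t2.png

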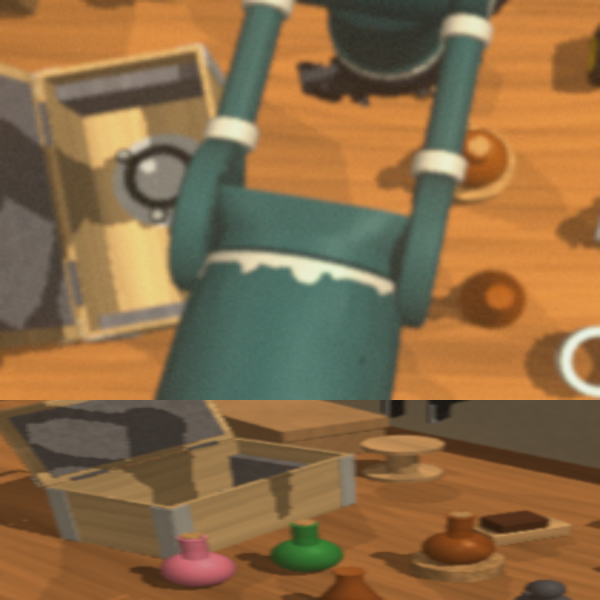

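The lid is open on its stop, and the sprung ring is partly visible at crop (160,178), with pins around it. The flask is undisturbed.

```bash
python3 - <<'E'
from h import *
a=np.load('side.npz')['p']
# stopper-neck columns via side camera and cork ring
print('side', w('side',281,178.5,.138), w('side',281,178.5))
print('ring rough',w('top',171,181,.0354),w('top',171,181))
# ball depth-based fit: side points of amber ball
d=np.load('side.npz')['d']; pts=[]
for v in range(165,225):
  for u in range(262,300):
    b,g,r=map(int,a[v,u])
    X=w('side',u,v)
    if .06<X[2]<.145 and np.hypot(X[0]-.6,X[1]+.156)<.045: pts.append(X)
P=np.array(pts);print(len(P))
from scipy.optimize import least_squares
B=P[P[:,2]<.088]; f=least_squares(lambda c:np.linalg.norm(B-c,axis=1)-.036,[.6,-.156,.057],loss='soft_l1',f_scale=.002); print('ball',f.x,len(B))
N=P[P[:,2]>.098]; f=least_squares(lambda c:np.linalg.norm(N[:,:2]-c,axis=1)-.0125,[.6,-.156],loss='soft_l1',f_scale=.002); print('neck',f.x,len(N))
E
```

```text
side [ 0.59513286 -0.16896799  0.138     ] [ 0.59619204 -0.16796692  0.13709206]
ring rough [0.57346374 0.17017262 0.0354    ] [0.57817674 0.17709167 0.00417868]
530
ball [ 0.60409624 -0.15830753  0.05668536] 322
neck [ 0.6030273 -0.1585944] 156
```

>>> {"op": "jog_arm", "data": {"increments": [[[0.4,-0.9,0,0,0,0,0.4],[0.4,-0.9,0.5,0,0,0,0.4],[0.3,-0.75,0.8,0,0,0,0.4],[0,0,1,0,0,0,0.4],[0,0,1,0,0,0,0.4]]]}}

```text
time: 8.22
tool_pos: [0.6034, -0.1546, 0.2893]
tcp_rot: [-0.349, 3.119, -0.001]
wrist_force: [1.3, 0.7, -0.9]
width: 0.703
grip_force: 0.0
```

```bash
python3 - <<'E'
from h import *
print(axes()[0]);plan([.6025,-.158,.169],[-.22,.9755]); 
E
```

```text
[ 0.60338468 -0.1546291   0.28934363]
z axis [ 0.003 -0.    -1.   ] yaxis [-0.221  0.975 -0.001] shift u [ 0.06 -0.1   4.01]
turn u [-0.01  0.02  0.01] shift in target axes [ 0.05 -0.1   4.01]
turn u [-4.000e-02 -2.000e-02 -2.999e+01] shift in target axes [-0.05  0.1   4.01]
```

>>> {"op": "jog_arm", "data": {"increments": [[[0.05,-0.1,0.8,0,0,0,0.3],[0,0,0.8,0,0,0,0.3],[0,0,0.8,0,0,0,0.3],[0,0,0.5,0,0,0,0.3],[0,0,0,0,0,0,0.3]]]}}

```text
time: 8.63
tool_pos: [0.5999, -0.1554, 0.1974]
tcp_rot: [0.353, -3.114, -0.006]
wrist_force: [-1.2, -0.6, -0.4]
width: 0.645
grip_force: 0.0
```

```bash
python3 - <<'E'
from h import *
print(axes()[0],read_state()['wrist_force']);plan([.6025,-.158,.169],[-.22,.9755]); 
E
```

```text
[ 0.59986334 -0.15535118  0.19744647] [-1.16927801 -0.61253568 -0.40665321]
z axis [-0.008  0.003 -1.   ] yaxis [-0.224  0.975  0.004] shift u [-0.07 -0.11  0.95]
turn u [ 0.04 -0.07  0.04] shift in target axes [-0.07 -0.11  0.95]
turn u [  0.1    0.06 -29.96] shift in target axes [0.07 0.11 0.95]
```

>>> {"op": "jog_arm", "data": {"increments": [[[-0.03,-0.08,0.5,0,0,0,0.2],[0,0,0.43,0,0,0,0.2],[0,0,0,0,0,0,0.2],[0,0,0,0,0,0,-1],[0,0,0,0,0,0,-1]]], "force": 60}}

```text
time: 9.05
tool_pos: [0.6043, -0.1587, 0.1747]
tcp_rot: [-0.354, 3.121, -0.001]
wrist_force: [0.0, 1.2, 0.8]
width: 0.329
grip_force: 1.0
```

>>> {"op": "jog_arm", "data": {"increments": [[[0,0,0,0,0,0,-1],[0,0,0,0,0,0,-1],[0,0,0,0,0,0,-1],[0,0,0,0,0,0,-1],[0,0,0,0,0,0,-1]]]}}

```text
time: 9.47
tool_pos: [0.6044, -0.1586, 0.1749]
tcp_rot: [-0.354, 3.12, -0.0]
wrist_force: [-2.5, 2.7, 7.0]
width: 0.292
grip_force: 59.0
```

```bash
python3 - <<'E'
from h import *
s=read_state();print(axes()[0],s['wrist_force'],s['torque'],s['width'],s['grip_force'])
E
```

```text
[ 0.60435602 -0.15859623  0.17492467] [-2.53567861  2.66045391  6.99682099] [0.52128473 0.23365045 0.02742613] 0.29191771120673415 58.96629810333252
```

>>> {"op": "jog_arm", "data": {"increments": [[[0,0,-0.4,0,0,0,-1],[0,0,-0.7,0,0,0,-1],[0,0,-1,0,0,0,-1],[0,0,-1,0,0,0,-1],[0,0,-1,0,0,0,-1]]]}}

```text
time: 9.88
tool_pos: [0.6032, -0.159, 0.2974]
tcp_rot: [0.354, -3.12, 0.0]
wrist_force: [-0.4, -0.8, -2.6]
width: 0.288
grip_force: 59.1
```

>>> {"op": "jog_arm", "data": {"increments": [[[0,0,-0.8,0,0,0,-1],[0,0,-0.5,0,0,0,-1],[0,0,0,0,0,0,-1],[0,0,0,0,0,0,-1],[0,0,0,0,0,0,-1]]]}}

```text
time: 10.3
tool_pos: [0.603, -0.1587, 0.3339]
tcp_rot: [0.353, -3.119, -0.001]
wrist_force: [-0.5, 0.7, -3.1]
width: 0.286
grip_force: 59.2
```

```bash
python3 - <<'E'
from h import *
s=read_state();print(s['time'],axes()[0],s['wrist_force'],s['width'],s['grip_force'])
b,_=grab('top'); a,_=grab('side')
cv2.imwrite('pics/t3.png',np.hstack([cv2.resize(b[120:260,120:230],(470,600),interpolation=cv2.INTER_CUBIC),cv2.resize(a[60:260,200:310],(330,600))]))
E
```

```text
10.3 [ 0.60299576 -0.15868398  0.33392206] [-0.46770253  0.67366366 -3.13019652] 0.2857523390755958 59.19152498245239
```

View pics/t3.png

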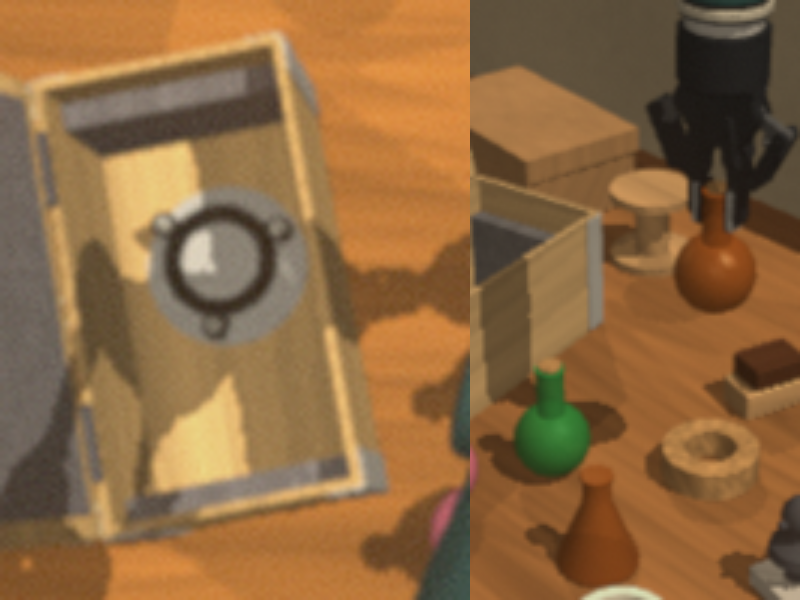

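The flask is held upright by the neck. The sprung ring is centred at crop (220,261), with pins at (162,226), (280,230) and (214,325).

```bash
python3 - <<'E'
from h import *
g=lambda u,v,z:w('top',120+u/4.273,120+v/4.286,z)
c=g(220,261,.0354);print('ring',c)
p=[g(u,v,.0434)[:2] for u,v in((162,226),(280,230),(214,325))]
A=2*np.array([p[1]-p[0],p[2]-p[0]]);b=[p[1]@p[1]-p[0]@p[0],p[2]@p[2]-p[0]@p[0]];q=np.linalg.solve(A,b);print('pins',q,[np.linalg.norm(x-q).round(4) for x in p])
# annulus via depth: top points at ring height, dark
d=np.load('top.npz')['d'];im=np.load('top.npz')['p']
P=[]
for v in range(163,200):
  for u in range(150,192):
    X=w('top',u,v)
    if abs(X[2]-.034)<.005 and np.linalg.norm(X[:2]-c[:2])<.055: P.append(X)
P=np.array(P);print(len(P),P.mean(0),(P.min(0)+P.max(0))/2)
# flask in hand from side: ball fit
f=lambda c:np.linalg.norm(B-c,axis=1)-.036
from scipy.optimize import least_squares
B=np.array([w('side',u,v) for v in range(135,168) for u in range(266,296)]);B=B[np.linalg.norm(B-[.603,-.159,.215],axis=1)<.045]
r=least_squares(f,[.603,-.159,.215],loss='soft_l1',f_scale=.002);print('ball',r.x,len(B),'neck top etc tcp',axes()[0])
plan([q[0],q[1],.3339],[-.22,.9755])
E
```

```text
ring [0.57381507 0.16872648 0.0354    ]
pins [0.57436372 0.16773792] [np.float64(0.0467), np.float64(0.0467), np.float64(0.0467)]
340 [0.57345984 0.17057174 0.03396937] [0.56651439 0.17011258 0.03400104]
ball [ 0.60252523 -0.15841377  0.21589855] 591 neck top etc tcp [ 0.60274878 -0.15853511  0.33302251]
z axis [-0.004  0.001 -1.   ] yaxis [-0.224  0.975  0.002] shift u [-1.510e+00  1.081e+01 -1.000e-02]
turn u [ 0.02 -0.04  0.04] shift in target axes [-1.47 10.82 -0.03]
turn u [  0.06   0.03 -29.96] shift in target axes [  1.47 -10.82  -0.03]
```

>>> {"op": "jog_arm", "data": {"increments": [[[-0.1,0.5,0,0,0,0,-1],[-0.15,0.9,0,0,0,0,-1],[-0.15,1,0,0,0,0,-1],[-0.15,1,0,0,0,0,-1],[-0.15,1,0,0,0,0,-1]]]}}

```text
time: 10.82
tool_pos: [0.5938, -0.0236, 0.334]
tcp_rot: [0.353, -3.119, -0.001]
wrist_force: [0.4, 0.0, -1.8]
width: 0.29
grip_force: 59.3
```

>>> {"op": "jog_arm", "data": {"increments": [[[-0.15,1,0,0,0,0,-1],[-0.15,1,0,0,0,0,-1],[-0.15,1,0,0,0,0,-1],[-0.15,1,0,0,0,0,-1],[-0.15,1,0,0,0,0,-1]]]}}

```text
time: 11.23
tool_pos: [0.5819, 0.1279, 0.3342]
tcp_rot: [0.354, -3.119, -0.0]
wrist_force: [0.8, -0.3, -2.0]
width: 0.288
grip_force: 59.3
```

>>> {"op": "jog_arm", "data": {"increments": [[[0,0.8,0,0,0,0,-1],[0,0.55,0,0,0,0,-1],[0,0,0,0,0,0,-1],[0,0,0,0,0,0,-1],[0,0,0,0,0,0,-1]]]}}

```text
time: 11.65
tool_pos: [0.5736, 0.1652, 0.3348]
tcp_rot: [0.355, -3.12, 0.001]
wrist_force: [0.4, 0.5, -2.7]
width: 0.289
grip_force: 59.3
```

```bash
python3 - <<'E'
from h import *
s=read_state();print(s['time'],axes()[0],s['wrist_force'],s['width'],s['grip_force'])
plan([.574,.1685,.1755],[-.22,.9755])
E
```

```text
11.65 [0.57359506 0.16518723 0.33476017] [ 0.44933738  0.54359759 -2.70640511] 0.2891395030338092 59.296735525131226
z axis [-0.001 -0.001 -1.   ] yaxis [-0.224  0.974 -0.001] shift u [-0.05  0.11  5.31]
turn u [-0.01 -0.01  0.04] shift in target axes [-0.04  0.1   5.31]
turn u [ 2.000e-02 -1.000e-02 -2.996e+01] shift in target axes [ 0.04 -0.1   5.31]
```

>>> {"op": "jog_arm", "data": {"increments": [[[-0.03,0.1,0.6,0,0,0,-1],[0,0,0.9,0,0,0,-1],[0,0,0.9,0,0,0,-1],[0,0,0.8,0,0,0,-1],[0,0,0.6,0,0,0,-1]]]}}

```text
time: 12.07
tool_pos: [0.5733, 0.1668, 0.2189]
tcp_rot: [0.351, -3.119, 0.001]
wrist_force: [0.1, -0.4, -3.7]
width: 0.284
grip_force: 59.5
```

>>> {"op": "jog_arm", "data": {"increments": [[[0,0,0.5,0,0,0,-1],[0,0,0.4,0,0,0,-1],[0,0,0.3,0,0,0,-1],[0,0,0,0,0,0,-1],[0,0,0,0,0,0,-1]]]}}

```text
time: 12.48
tool_pos: [0.5743, 0.168, 0.1856]
tcp_rot: [0.353, -3.121, 0.0]
wrist_force: [0.5, -0.7, -2.7]
width: 0.284
grip_force: 59.4
```

```bash
python3 - <<'E'
from h import *
s=read_state();print(s['time'],axes()[0],s['wrist_force'],s['width'],s['grip_force'])
plan([.574,.1685,.1755],[-.22,.9755])
E
```

```text
12.4833 [0.57434075 0.16800924 0.18562258] [ 0.49813257 -0.66292651 -2.6514152 ] 0.2842494842097025 59.38242852687836
z axis [-0. -0. -1.] yaxis [-0.223  0.975 -0.   ] shift u [0.01 0.02 0.34]
turn u [-0.   -0.    0.03] shift in target axes [0.01 0.02 0.34]
turn u [ 1.000e-02 -0.000e+00 -2.997e+01] shift in target axes [-0.01 -0.02  0.34]
```

>>> {"op": "jog_arm", "data": {"increments": [[[0,0,0.15,0,0,0,-1],[0,0,0.15,0,0,0,-1],[0,0,0.1,0,0,0,-1],[0,0,0.05,0,0,0,-1],[0,0,0,0,0,0,-1]]], "force": 90}}

```text
time: 12.9
tool_pos: [0.5764, 0.1693, 0.1743]
tcp_rot: [-0.353, 3.116, 0.002]
wrist_force: [3.9, 2.3, 5.3]
width: 0.279
grip_force: 89.4
```

>>> {"op": "jog_arm", "data": {"increments": [[[0,0,0.1,0,0,0,-1],[0,0,0.1,0,0,0,-1],[0,0,0.05,0,0,0,-1],[0,0,0,0,0,0,-1],[0,0,0,0,0,0,-1]]]}}

```text
time: 13.32
tool_pos: [0.5774, 0.1698, 0.1684]
tcp_rot: [-0.353, 3.113, 0.003]
wrist_force: [2.9, 2.7, 10.1]
width: 0.283
grip_force: 89.8
```

>>> {"op": "jog_arm", "data": {"increments": [[[0,0,0.1,0,0,0,-1],[0,0,0.1,0,0,0,-1],[0,0,0,0,0,0,-1],[0,0,0,0,0,0,-1],[0,0,0,0,0,0,-1]]]}}

```text
time: 13.73
tool_pos: [0.5777, 0.1699, 0.1636]
tcp_rot: [-0.353, 3.112, 0.003]
wrist_force: [1.0, 1.8, 14.3]
width: 0.284
grip_force: 90.9
```

>>> {"op": "jog_arm", "data": {"increments": [[[0,0,0.1,0,0,0,-1],[0,0,0,0,0,0,-1],[0,0,0,0,0,0,-1],[0,0,0,0,0,0,-1],[0,0,0,0,0,0,-1]]]}}

```text
time: 14.15
tool_pos: [0.5783, 0.1701, 0.1633]
tcp_rot: [-0.353, 3.111, 0.003]
wrist_force: [-3.8, 0.2, 27.3]
width: 0.282
grip_force: 92.5
```

>>> {"op": "jog_arm", "data": {"increments": [[[0,0,-0.02,0,0,0,-1],[0,0,0,0,0,0,-1],[0,0,0,0,0,0,-1],[0,0,0,0,0,0,-1],[0,0,0,0,0,0,-1]]]}}

```text
time: 14.57
tool_pos: [0.5782, 0.17, 0.1634]
tcp_rot: [-0.353, 3.111, 0.003]
wrist_force: [-2.5, 1.1, 24.5]
width: 0.282
grip_force: 91.9
```

```bash
python3 - <<'E'
from h import *
s=read_state();print(s['time'],axes()[0],s['wrist_force'],s['width'],s['grip_force'])
b,_=grab('top'); a,_=grab('side')
cv2.imwrite('pics/f.png',np.hstack([cv2.resize(b[100:280,100:320],(400,330)),cv2.resize(a[60:260,120:340],(400,330))]))
E
```

```text
14.5667 [0.57819733 0.17004538 0.16337433] [-2.54154362  1.13743529 24.45004485] 0.28152713581159694 91.93289637565613
```

View pics/f.png

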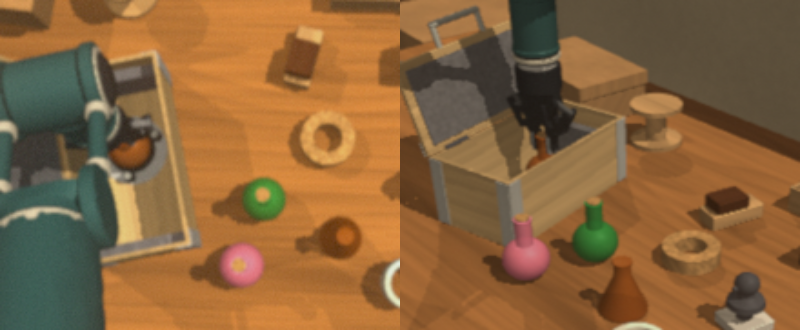

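The lid is open, and the flask sits in the ring, centred at left-crop (130,150), upright and pressed onto the stop. The bystanders are untouched, so I'm handing in.

```bash
python3 -c "
from workcell import bot; print(bot.finish_job())"
```

```text
the job is handed in; nothing more can be done
None
```

I handed the job in at about 14.7 s; the hand-in returned no verdict. The lid rests open on its stop, and the robot is holding the flask upright in the sprung ring, pressed to its bottom stop with about 24 N at the wrist. The other objects in the last pictures look undisturbed.

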